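# Hook the loose seat spring onto its post with a cranked spring puller

### The arm

A 6-joint arm with a two-finger parallel gripper is mounted at the origin on the work surface. World frame = base frame: x ahead of the robot, y to its left, z up, the work surface at z = 0. Lengths are in m, angles in rad, forces in N, time in s.
With the tool pointing down it reaches from about 0.3 to 0.875 m from the base axis. Payload 6.4 kg.
Tool frame: the origin (TCP) lies midway between the tips of the shut fingers; the grasp point (between the pads) lies 19 mm behind it; z points along the fingers, y is the line along which they close (so a half turn about z gives the same grasp; the last joint's range is limited). The gripper opens to 85 mm and grips with 20 to 120 N. Pads are 22 mm wide; open, the fingers measure 114 mm over their backs; the gripper's body (76 mm by 85 mm) begins 54 mm behind the grasp point. The pads swing forward as they close: fully open they stand 13 mm farther back than shut.
Start: joints at [-1.51, 0.181, 1.607, -0, 1.354, -0.206], TCP at [0.152, -0.555, 0.231] pointing down, gripper open.
Joint ranges: [-2.99, 2.99], [-0.89, 2.07], [0.3, 2.58], [-1.14, 4.28], [0, 2.63], [-3.12, 3.12]. Speed limits (rad/s): [2.57, 2.57, 3.01, 3.14, 3.14, 3.14].

### API

Orientations are given as a unit quaternion [w, x, y, z].
In Python, from bench import ctrl gives the robot as it stands. The module is installed in compiled form; this text tells all that it offers.
- The arm moves only by the tool move_arm, never from a script. Its argument "plan" is one flat list of numbers, 6 for each row, row after row: the shift along the world's x, y, z in units of 50 mm (1.0 is 50 mm), then the turn, a rotation vector about the world's x, y, z in rad. A call has 1 to 10 rows; each row is the pose to reach, as a shift and turn from the pose commanded when the call began; what a row does not reach only later rows make up. A row lasts 1/8 s, in which the tool goes at most 62.5 mm and 10.7 degrees, less where a joint would pass 70% of its speed; a pose out of reach is approached as far as the arm can. A call with a gripper value outside its range is refused whole. "grip" is the finger opening in mm, from 0 to 85.4, set as the call begins (left out, the last holds). The fingers move at their own pace and stop on an object; the grip force is fixed at half the most. Time passes only in rows, so rows that repeat a pose let the fingers close. It gives the time, the measured TCP pose, the force, the opening and the grip force at its end, in the units of the state.
- ctrl.get_obs(): the state, without advancing time (a new reading comes with each control period).
- ctrl.camera(name): name is "scene" or "top" or "wrist"; returns a dict with "pixels" (384x512x3 uint8, red, green, blue), "fx", "fy", "cx", "cy" (pixels), "origin" and "attitude" of the camera in the world. Camera axes: x right, y down, z forward; pixel columns grow to the right and rows downward; lengths in m; the calibration is good to about 2 mm. A picture is of the moment at which its call begins. There is no depth.
- ctrl.hand_in(): hands the job in; it is judged then, once.
The state is a dict: "time_s": time; "q": joint angles; "dq": joint speeds; "joint_efforts": joint torques, N m; "eef_pos": TCP position; "eef_rot": TCP orientation; "wrist_force": force on the tool from outside, world axes, zero at the start; "torque": the same for the moment, N m; "opening": opening from 0.0 (shut) to 1.0 (fully open); "grasp_force": force on a finger pad.
Only numpy, scipy, OpenCV 4.12 (cv2) and the standard library are available. Lean on these libraries where they do the work, as an engineer would, in place of code of your own. Each camera call takes 0.05 s, during which the arm holds its last target. There are 200 camera calls.

### The job

On the seat frame the middle spring hangs loose. Take the orange-handled spring puller from its stand, put its tip through the loop of that spring, stretch the spring until its claw drops over the red middle post and stays hooked there, then put the puller back standing in its stand as you found it. Move the spring only with the puller, never with the gripper or arm, and leave the other things on the bench where they are.

Things in the scene. Friction and masses are not known exactly. Their poses are not given: they have to be found in the camera images.
- frame: Fixed seat frame on a dark blue board, x -220..+50, y -115..+115 mm. Origin on the bench under the far face of the middle post; +x is the way the spring is stretched (swivel to post), z up. Three springs run along x at height 68: those at y = +-62 are already hooked on grey posts, the middle one (y = 0) is loose.
- tube (a point): Middle of the grey bolster tube, 24 mm thick, along the frame's y over the springs (frame x -64, axis at height 280, 18 mm uprights at y +-100). An upright gripper holding the puller strikes it when the spring is stretched: the gripper must lean back (its top towards the frame's -x), as the handle does.
- post: The red middle anchor post, fixed on the frame: a flat upright 8 mm thick (x -8..0), 20 wide (y), top at height 65; origin and axes as frame.
- post_top (a point): Middle of the top edge of the red post's far (+x) face, axes as the frame; the claw is hooked when claw lies here.
- spring: The loose spring with all it carries. Origin at its swivel (frame x -178, y 0, height 68); x along the spring seen from above. Swings sideways up to 0.2 rad with slight friction, tips up freely to 0.4 rad and falls back by its weight (under 1 N at the loop). Stretches by up to 47 mm: 1.6 N to begin, 160 N/m; hooked it is stretched 28 mm and pulls with 6 N.
- hook: Brass end of the spring; x along the spring towards the claw, z up, origin at the end of the coils, 80 mm before the claw. First a flat wire loop for the puller, then a shank 10 wide, 6 thick, ending in a claw pointing down. Loose, the claw is 28 mm short of the post and its tip about 15 mm below the post's top: lift it, pull it past the post, lower it.
- claw (a point): Inner corner of the claw: where the shank's underside (3 mm below the spring's axis) meets the claw's inner face; axes as hook. The claw is 5 mm thick beyond it, 10 wide, and reaches 10 mm below it.
- loop (a point): Middle of the loop's opening, on the spring's axis, 52.5 mm behind the claw; axes as hook. The opening is 28 mm long (x -14..+14) and 20 wide, narrowing over the last 12 mm to a rounded nose; wire 5 mm thick.
- puller: Spring puller, loose, about 120 g. Origin at the bottom of its tip on the axis (own z) of the tip rod, upright in the stand. Rod 8 mm thick up to z = 36, where it is cranked: the handle leans 35 degrees towards -x. At the bottom a toe, 6 high, 7 wide, points to +x as far as x = 13: it lifts the loop's wire. A collar, 30 mm across, z = 24..30, pushes the wire down.
- handle (a point): Middle of the puller's orange handle, 22 x 22 mm and 70 long, 62 mm along the lean from the crank: x -35.6, y 0, z 86.8 mm in the puller's frame; axes as the puller's. Its +-y sides are flat and free for gripping; grip with the gripper leaning along the handle.
- stand: Blue puller stand, fixed, 120 x 70 mm; origin on the bench under the tip rod. The tip stands in an open cup (inside x -10.5..+19.5, y +-9 mm, floor at height 6, rim 26); the handle leans on a rubber rest, 14 mm wide, under its lower part. The puller stands with axes parallel to the stand's and lifts straight up.
- seat (a point): Where the puller's origin is when it stands in the stand: cup floor, 6 mm above the stand's origin.
- tape_roll: Bystander: roll of blue tape, 90 mm across, 24 high, loose.
- mallet: Bystander: mallet, loose.
- screwdriver: Bystander: screwdriver with red handle, loose.
- glue_can: Bystander: white can, 66 mm across, 150 high, loose; origin under it.
- button_jar: Bystander: amber jar, 70 mm across, 80 high, loose.
- clip_tray: Bystander: grey tray of clips 110 x 80 x 35 mm, fixed; it stands on the side where the stand is not.
Things that resemble listed ones, but are neither listed nor needed, are in the scene too. There is more than one size of the puller; the job needs the smaller.

How it is judged:
On the way, in this order (a step that is already met when the one before it is completed fails the run):
1. the puller is lifted out of its stand (z of puller in the frame of seat above 0.04 m), for 0.1 s.
2. the puller stretches the spring until the claw is past the post (x of claw in the frame of post_top above 0.001 m and contact force between puller and hook above 1.5 N), for 0.1 s.
3. the claw hangs on the red post under tension, the puller out of the loop (x of claw in the frame of post_top between -0.003 and 0.006 m and y of claw in the frame of post_top between -0.01 and 0.01 m and z of claw in the frame of post_top between -0.004 and 0.004 m and contact force between hook and post above 2 N and contact force between puller and hook below 0.1 N and z of puller in the frame of loop above 0.005 m), for 0.2 s.
At the end, for the whole second after the job is handed in: The claw is hooked over the red post under tension (its inner corner within -3..+6 mm along, 10 mm sideways and 4 mm in height of post_top, pressing on the post with more than 2 N) and the puller stands at rest in its stand (origin within 12 mm of seat, rod within 0.15 rad of upright), released (x of claw in the frame of post_top between -0.003 and 0.006 m and y of claw in the frame of post_top between -0.01 and 0.01 m and z of claw in the frame of post_top between -0.004 and 0.004 m and contact force between hook and post above 2 N and distance between puller and seat below 0.012 m and angle between puller's own z axis and vertical below 0.15 rad and linear speed of puller below 0.02 m/s and contact force between puller and stand above 0.3 N); the robot touches nothing.
It fails at once if the gripper or arm touches the spring or its hook (contact force between any of the fingers, the arm and spring above 1 N).
It fails at once if a bystander is moved by more than 30 mm (distance of any of tape_roll, mallet, screwdriver, glue_can, button_jar from where it was at the start of the episode above 0.03 m).
It also fails if it takes over 61 s, if anything falls off the work surface, if the arm or the gripper's body presses on something with over 40 N, if the wrist force passes 120 N, or if a joint passes its speed limit or range.

## Working session

There is one attempt and no reset: what is moved stays moved. The work goes in short steps, Python scripts to look and compute and a tool call to move; the robot and the scene stay as the last step left them, time stands still between calls to the robot, and variables do not carry over. Pictures are saved under pics/ and viewed, at most 10 in all, crops included, and the job is handed in when it is done.

Besides the shell and the picture viewer there is one more tool, called after "Request:" as name(argument=value, ...), one argument or row to a line, values as JSON. move_arm: Moves the arm, as the interface text tells. Its arguments: {"type":"object","properties":{"plan":{"type":"array"},"grip":{"type":"number"}},"required":["plan"]}

```bash
mkdir -p pics
cat > h.py <<'E'
import numpy as np, cv2
from bench import ctrl
from scipy.spatial.transform import Rotation as R
def att(c):
    a=np.array(c["attitude"],float)
    return a if a.shape==(3,3) else R.from_quat(np.roll(a,-1)).as_matrix()
def ray(c,u,v):
    d=att(c)@np.array([(u-c["cx"])/c["fx"],(v-c["cy"])/c["fy"],1]); return np.array(c["origin"]),d
def plane(c,u,v,z):
    o,d=ray(c,u,v); return o+d*(z-o[2])/d[2]
def proj(c,p):
    q=att(c).T@(np.array(p)-np.array(c["origin"])); return np.array([c["fx"]*q[0]/q[2]+c["cx"],c["fy"]*q[1]/q[2]+c["cy"]])
def tri(c1,p1,c2,p2):
    o1,d1=ray(c1,*p1);o2,d2=ray(c2,*p2)
    s=np.linalg.lstsq(np.c_[d1,-d2],o2-o1,rcond=None)[0]
    a,b=o1+s[0]*d1,o2+s[1]*d2
    return (a+b)/2,np.linalg.norm(a-b)
def save(c,n,box=None,k=1):
    im=c["pixels"][...,::-1]
    if box: im=im[box[1]:box[3],box[0]:box[2]]
    cv2.imwrite("pics/"+n,cv2.resize(im,None,fx=k,fy=k,interpolation=cv2.INTER_CUBIC))
E
python3 - <<'E'
from h import *
import pickle
C={n:ctrl.camera(n) for n in("top","scene")}
pickle.dump(C,open("c0.pkl","wb"))
for n,c in C.items():
    save(c,n+"0.png",k=1.5); print(n,c["origin"],c["attitude"],c["fx"],c["cx"],c["cy"])
o=ctrl.get_obs(); print(o["eef_pos"],o["eef_rot"],o["opening"],o["time_s"])
E
```

```text
top [0.37017371 0.00255654 1.30349567] [ 0.03610919 -0.70200136  0.70991328 -0.04374195] 411.89484752848153 254.14225442471792 194.13805186981546
scene [ 1.33792138 -0.08672952  1.00868532] [-0.29696701  0.69513171  0.59802942 -0.2663894 ] 374.52655112042856 256.8258971459177 194.00830979354092
[ 0.151601   -0.55414558  0.23046087] [-7.99261266e-04  9.91114225e-01  1.33011089e-01  7.23792661e-05] 1.0000053576508492 0.1
```

View pics/top0.png

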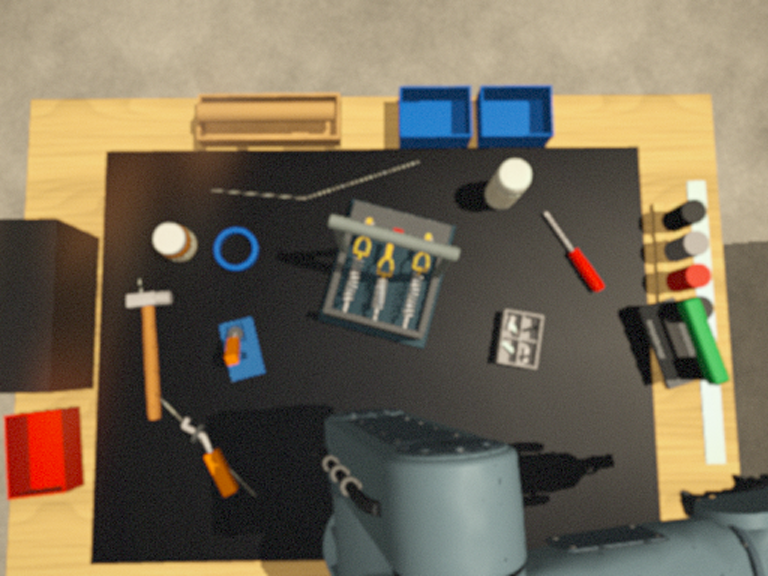

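View pics/scene0.png

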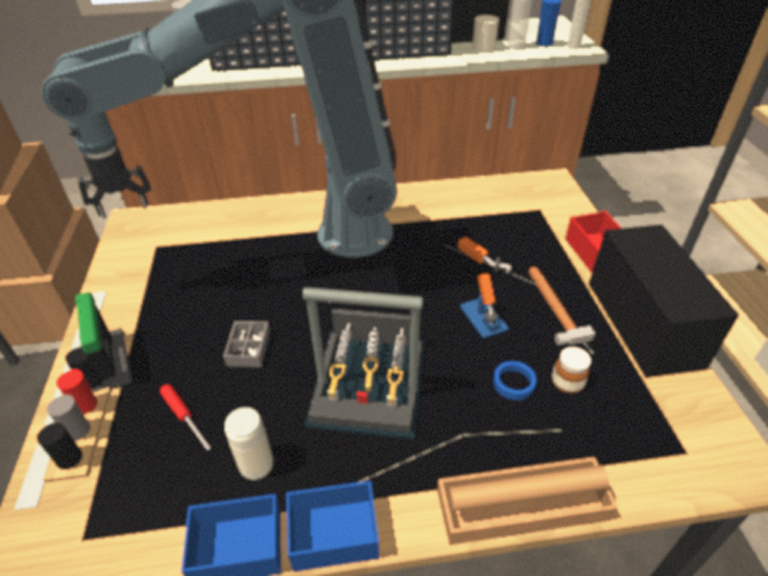

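The top view shows the frame in the middle: tube (330,222)–(458,255) at 1.5x, red post about (398,231). The blue stand with the orange-handled puller is at about (241,348). The scene view shows the post at (362,397) and the stand at (485,315). The large orange-handled tool at (218,470) in the top view lies loose and is a decoy.

Run:
```python
from h import *
import pickle
C=pickle.load(open("c0.pkl","rb"))
boxes={"top":{"stand":(140,205,182,260),"handle":(140,205,182,260),"post":(250,140,290,165)},
"scene":{"stand":(300,175,345,228),"handle":(300,175,345,228),"post":(225,255,255,275)}}
def mask(c,b,k):
    hsv=cv2.cvtColor(c["pixels"],cv2.COLOR_RGB2HSV);x0,y0,x1,y1=b
    h,s,v=[hsv[...,i].astype(int) for i in range(3)]
    m={"stand":(h>95)&(h<125)&(s>130)&(v>60),"handle":(h>4)&(h<16)&(s>170)&(v>110),"post":((h<6)|(h>174))&(s>150)&(v>80)}[k]
    z=np.zeros(m.shape,np.uint8);z[y0:y1,x0:x1]=m[y0:y1,x0:x1];return z
cen={}
for n in C:
    for k,b in boxes[n].items():
        m=mask(C[n],b,k);ys,xs=np.nonzero(m);
        pts=np.c_[xs,ys].astype(np.float32);r=cv2.minAreaRect(pts);cen[n,k]=r
        print(n,k,len(xs),xs.mean(),ys.mean(),xs.min(),xs.max(),ys.min(),ys.max(),r)
t=C["top"]
for z in(0,.006):
    bx=cv2.boxPoints(cen["top","stand"]); P=np.array([plane(t,u,v,z) for u,v in bx]);print("stand",z,P[:,:2].round(4).tolist(),P.mean(0),[np.linalg.norm(P[i]-P[i-1]).round(4) for i in range(2)])
for k in("handle","post"):
    print(k,tri(t,cen["top",k][0],C["scene"],cen["scene",k][0]))
# tube ends from picture
for u,v in((330,222),(459,256)): print(plane(t,u/1.5,v/1.5,.285))
# board corners
for u,v in((355,200),(457,229),(320,319),(422,346)): print("board",plane(t,u/1.5,v/1.5,.0))
save(t,"topf.png",(205,125,315,240),5); save(C["scene"],"stand_s.png",(295,170,350,230),8)
```

```text
top stand 686 163.11078717201167 232.90233236151605 145 176 211 254 ((160.7024688720703, 232.32522583007812), (40.653865814208984, 24.76361656188965), 77.27564239501953)
top handle 91 154.12087912087912 232.43956043956044 149 158 225 242 ((153.5, 233.5), (17.0, 9.0), 90.0)
top post 9 265.0 153.0 263 267 152 154 ((265.0, 153.0), (4.427187919616699, 1.2649110555648804), 18.43494987487793)
scene stand 350 320.7457142857143 212.27714285714285 307 338 199 224 ((321.9390563964844, 211.04881286621094), (31.547101974487305, 17.647634506225586), 51.34019088745117)
scene handle 164 323.9085365853659 191.47560975609755 318 329 182 201 ((323.8235168457031, 191.79412841796875), (20.372989654541016, 8.48874568939209), 75.96376037597656)
scene post 48 241.125 264.125 238 244 261 268 ((241.0, 264.5), (7.0, 6.0), 90.0)
stand 0 [[0.4547, 0.3358], [0.4711, 0.2598], [0.3463, 0.2304], [0.3303, 0.3056]] [0.40061548 0.28289532 0.        ] [np.float64(0.128), np.float64(0.0777)]
stand 0.006 [[0.4543, 0.3342], [0.4706, 0.2587], [0.3464, 0.2294], [0.3305, 0.3042]] [0.40047535 0.28160491 0.006     ] [np.float64(0.1274), np.float64(0.0773)]
handle (array([0.39447426, 0.28022547, 0.09745848]), np.float64(0.004975682492176948))
post (array([ 0.63781613, -0.0481058 ,  0.06084141]), np.float64(0.0030864537453736706))
[0.60354043 0.07547489 0.285     ]
[ 0.54354548 -0.13990393  0.285     ]
board [0.71674409 0.04184037 0.        ]
board [ 0.65091231 -0.17699039  0.        ]
board [0.4603497 0.1174752 0.       ]
board [ 0.40109633 -0.09684472  0.        ]
```

View pics/topf.png

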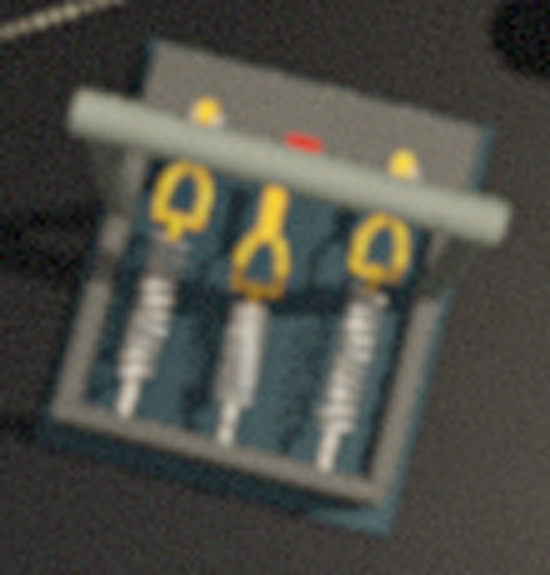

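The crop shows the loose spring's loop at about (262,262) in the crop. The spring is yawed about 4–5° left of its neighbours, and the red post is at (303,140). The frame's yaw is about -15.8° and the stand's about +13°, and the measured sizes agree with those given. Next I move to a leaning pre-grasp and check from close by.

```bash
cat >> h.py <<'E'
def toolrot(yaw,lean=np.radians(35)):  # tool x ~ puller x, leaning along the handle
    return R.from_euler("z",yaw)*R.from_euler("y",-lean)*R.from_euler("x",np.pi)
def rel(P,Rt):
    o=ctrl.get_obs(); R0=R.from_quat(np.roll(o["eef_rot"],-1))
    print("shift",((np.array(P)-o["eef_pos"])/.05).round(3),"turn",(Rt*R0.inv()).as_rotvec().round(4),"t",round(o["time_s"],2))
E
python3 - <<'E'
from h import *
Rt=toolrot(.23); z=Rt.apply([0,0,1]); print(z)
H=np.array([.394,.280,.093])
rel([.30,-.35,.42],Rt);rel([.40,0,.45],Rt);rel(H-.101*z,Rt)
E
```

```text
[ 0.5584721   0.13076254 -0.81915204]
shift [2.968 4.083 3.791] turn [ 0.1486 -0.5922 -0.0361] t 0.1
shift [ 4.968 11.083  4.391] turn [ 0.1486 -0.5922 -0.0361] t 0.1
shift [ 3.72  16.419 -1.095] turn [ 0.1486 -0.5922 -0.0361] t 0.1
```

Request:
move_arm(
  plan=[1,1.5,1.3,0,0,0,2,3,2.6,0,0,0,3,4.1,3.8,0,0,0,3.4,5.3,4,0.03,-0.1,0,3.8,6.5,4.2,0.05,-0.2,-0.01,4.2,7.7,4.3,0.08,-0.3,-0.02,4.6,8.9,4.4,0.1,-0.4,-0.02,4.9,10.1,4.4,0.13,-0.5,-0.03,4.9,11.3,4.4,0.15,-0.59,-0.036,4.7,12.4,4.2,0.15,-0.59,-0.036],
)

```text
time_s: 1.35
eef_pos: [0.3769, -0.0378, 0.44]
eef_rot: [-0.034, 0.948, 0.107, 0.298]
wrist_force: [1.4, -0.1, 0.5]
opening: 1.001
grasp_force: 0.0
```

Run:
```python
from h import *
Rt=toolrot(.23); z=Rt.apply([0,0,1])
H=np.array([.394,.280,.093])
rel(H-.101*z,Rt); print(ctrl.get_obs()["q"].round(2))
```

```text
shift [-0.786  6.093 -5.286] turn [-0.0011 -0.0011  0.0056] t 1.35
[-0.96 -0.86  2.07  0.56  1.66  0.52]
```

Request:
move_arm(
  plan=[0,0.8,-0.3,0,0,0,0,1.6,-0.8,0,0,0,0,2.4,-1.3,0,0,0,0,3.2,-1.8,0,0,0,0,4,-2.3,0,0,0,0,4.8,-2.8,0,0,0,0,5.5,-3.2,0,0,0,-0.2,6.1,-3.7,0,0,0,-0.2,6.1,-3.7,0,0,0,-0.2,6.1,-3.7,0,0,0],
)

```text
time_s: 2.6
eef_pos: [0.3674, 0.2667, 0.2561]
eef_rot: [-0.035, 0.948, 0.11, 0.298]
wrist_force: [0.5, 0.2, 1.7]
opening: 1.001
grasp_force: 0.0
```

Run:
```python
from h import *
Rt=toolrot(.23); z=Rt.apply([0,0,1])
H=np.array([.394,.280,.093])
rel(H-.101*z,Rt); print(ctrl.get_obs()["q"].round(2))
```

```text
shift [-0.596  0.002 -1.606] turn [ 0.0004 -0.0022 -0.0005] t 2.6
[ 0.46 -0.53  2.28 -0.18  0.81  1.88]
```

Request:
move_arm(
  plan=[-0.2,0,-0.5,0,0,0,-0.4,0,-1,0,0,0,-0.6,0,-1.4,0,0,0,-0.6,0,-1.6,0,0,0,-0.6,0,-1.6,0,0,0],
)

```text
time_s: 3.22
eef_pos: [0.3383, 0.2661, 0.1763]
eef_rot: [-0.034, 0.948, 0.108, 0.298]
wrist_force: [0.0, -0.6, 0.2]
opening: 1.002
grasp_force: 0.0
```

Run:
```python
from h import *
import pickle
o=ctrl.get_obs(); print(o["eef_pos"],o["q"].round(2))
C={n:ctrl.camera(n) for n in("wrist","top","scene")}
pickle.dump(C,open("c1.pkl","wb"))
c=C["wrist"]; print(c["origin"],c["fx"])
a=cv2.resize(c["pixels"],(512,384)); b=cv2.resize(C["scene"]["pixels"][150:250,280:413],(288,216))
im=np.zeros((384,800,3),np.uint8); im[:, :512]=a; im[:216,512:]=b; cv2.imwrite("pics/w1.png",im[...,::-1])
```

```text
[0.33826362 0.26614938 0.17629228] [ 0.51 -0.47  2.41 -0.27  0.63  2.03]
[0.31115982 0.25897788 0.33095014] 285.9817748895365
```

View pics/w1.png

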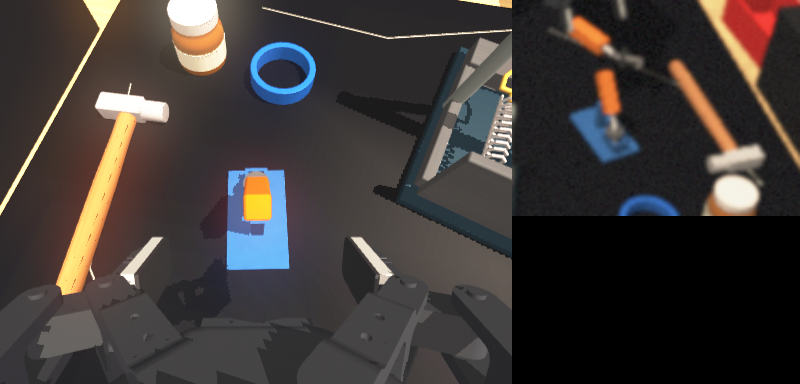

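The wrist view shows the stand as a blue rectangle from (228,170) to (289,269). The handle's bright end face is centred at about (257,207) between the open fingers.

Run:
```python
from h import *
import pickle
C=pickle.load(open("c1.pkl","rb")); c=C["wrist"]
hsv=cv2.cvtColor(c["pixels"],cv2.COLOR_RGB2HSV); h,s,v=[hsv[...,i].astype(int) for i in range(3)]
roi=np.zeros(h.shape,bool); roi[165:275,220:295]=1
m=((h>95)&(h<125)&(s>110)&(v>90)&roi).astype(np.uint8)
ct=max(cv2.findContours(m,0,1)[0],key=cv2.contourArea); 
q=cv2.approxPolyDP(cv2.convexHull(ct),6,True)[:,0]; print(q.tolist())
r=q if len(q)==4 else cv2.boxPoints(cv2.minAreaRect(ct))
P=np.array([plane(c,u,w,.006) for u,w in r]);print(P[:,:2].round(4).tolist(),P.mean(0),[np.linalg.norm(P[i]-P[i-1]).round(4) for i in range(4)])
for nm,mm in(("end",(h>17)&(h<32)&(s>150)&(v>200)&roi),("side",(h>4)&(h<=17)&(s>150)&(v>120)&roi)):
    ys,xs=np.nonzero(mm); print(nm,len(xs),xs.min(),xs.max(),ys.min(),ys.max(),xs.mean(),ys.mean())
    e=plane(c,xs.mean()+.0,ys.mean(),.1215); print(e)
    if nm=="end":
        psi=.23; u=np.array([-np.sin(.6109)*np.cos(psi),-np.sin(.6109)*np.sin(psi),np.cos(.6109)])
        H=e-.035*u; print("H",H,"tip",H-np.array([-.0356*np.cos(psi),-.0356*np.sin(psi),.0868]))
```

```text
[[283, 170], [289, 267], [226, 269], [228, 171]]
[[0.4647, 0.2608], [0.3507, 0.2312], [0.3328, 0.2985], [0.4478, 0.3272]] [0.399005   0.27940027 0.006     ] [np.float64(0.0685), np.float64(0.1178), np.float64(0.0697), np.float64(0.1186)]
end 658 245 270 194 219 257.5015197568389 206.2887537993921
[0.37572571 0.27317828 0.1215    ]
H [0.3952732  0.27775519 0.09283038] tip [0.42993573 0.28587119 0.00603038]
side 456 243 270 177 220 255.3859649122807 187.77850877192984
[0.39018757 0.27823673 0.1215    ]
```

Run:
```python
from h import *
Rt=toolrot(.248); z=Rt.apply([0,0,1])
H=np.array([.3952,.2781,.0928])
rel(H-.05*z,Rt); rel(H+.019*z,Rt)
```

```text
shift [ 0.577  0.084 -0.87 ] turn [-0.001  -0.0002  0.0192] t 3.38
shift [ 1.344  0.278 -2.001] turn [-0.001  -0.0002  0.0192] t 3.38
```

Request:
move_arm(
  plan=[0.3,0.04,-0.45,0,0,0.02,0.58,0.08,-0.87,0,0,0.02,0.85,0.15,-1.25,0,0,0.02,1.1,0.22,-1.65,0,0,0.02,1.34,0.28,-2,0,0,0.02,1.34,0.28,-2,0,0,0.02,1.34,0.28,-2,0,0,0.02],
)

```text
time_s: 4.25
eef_pos: [0.4046, 0.2808, 0.0765]
eef_rot: [-0.038, 0.947, 0.119, 0.298]
wrist_force: [-0.3, 0.7, 0.4]
opening: 0.998
grasp_force: 0.0
```

Request:
move_arm(
  plan=[0,0,0,0,0,0,0,0,0,0,0,0,0,0,0,0,0,0,0,0,0,0,0,0,0,0,0,0,0,0,0,0,0,0,0,0],
  grip=10,
)

```text
time_s: 5.0
eef_pos: [0.4046, 0.281, 0.0763]
eef_rot: [-0.038, 0.946, 0.119, 0.298]
wrist_force: [-3.8, -0.2, 6.3]
opening: 0.249
grasp_force: 59.5
```

Run:
```python
from h import *
import json
o=ctrl.get_obs(); json.dump([list(map(float,o["eef_pos"])),list(map(float,o["eef_rot"]))],open("grasp.json","w")); print(o["eef_pos"],o["eef_rot"])
```

```text
[0.40457865 0.28100392 0.07625628] [-0.0377335   0.94646149  0.11886361  0.29775539]
```

Request:
move_arm(
  plan=[0,0,0.5,0,0,0,0,0,1,0,0,0,0,0,1.6,0,0,0,0,0,2.2,0,0,0,0,0,2.8,0,0,0,0,0,2.8,0,0,0],
)

```text
time_s: 5.75
eef_pos: [0.4055, 0.2813, 0.2183]
eef_rot: [-0.038, 0.946, 0.119, 0.299]
wrist_force: [0.0, -0.6, -0.7]
opening: 0.253
grasp_force: 59.6
```

```bash
cat >> h.py <<'E'
import json
def T(p,r):
    m=np.eye(4);m[:3,:3]=r.as_matrix();m[:3,3]=p;return m
def tool():
    o=ctrl.get_obs();return T(o["eef_pos"],R.from_quat(np.roll(o["eef_rot"],-1)))
SEAT=T([.4297,.2868,.006],R.from_euler("z",.248))
def grasp():
    p,q=json.load(open("grasp.json"));return np.linalg.inv(T(p,R.from_quat(np.roll(q,-1))))@SEAT
def go(Pu,off=0):  # shift/turn for a puller pose
    G=grasp();M=Pu@np.linalg.inv(G);rel(M[:3,3],R.from_matrix(M[:3,:3]))
E
python3 - <<'E'
from h import *
import pickle
C={n:ctrl.camera(n) for n in("wrist","scene","top")};pickle.dump(C,open("c2.pkl","wb"))
o=ctrl.get_obs(); print(o["eef_pos"],o["wrist_force"],o["q"].round(2))
P=tool()@grasp();print(P.round(3))
s=C["scene"]
for q in([0,0,0],[.013,0,.003],[0,0,.027],[0,0,.036],[-.0356,0,.0868]): print(proj(s,(P@[*q,1])[:3]).round(1),proj(C["top"],(P@[*q,1])[:3]).round(1))
u,v=proj(s,P[:3,3]).astype(int); 
a=cv2.resize(s["pixels"][v-60:v+20,u-40:u+40],(400,400),interpolation=2)
t=C["top"]; tp=cv2.resize(t["pixels"][125:225,215:315],(400,400),interpolation=2)
cv2.imwrite("pics/l1.png",np.hstack([a,tp])[...,::-1]); print("crop",u-40,v-60)
E
```

```text
[0.40330686 0.28019804 0.21367899] [-0.22301658 -0.17510659 -1.69532252] [ 0.43 -0.36  2.26 -0.17  0.65  1.86]
[[ 0.97  -0.245  0.004  0.428]
 [ 0.245  0.97   0.002  0.286]
 [-0.004 -0.001  1.     0.143]
 [ 0.     0.     0.     1.   ]]
[330.2 188.2] [148.8 221.3]
[332.3 189.9] [147.5 216.8]
[331.2 182.3] [146.4 220.8]
[331.5 180.3] [145.5 220.6]
[327.9 162.4] [143.7 232.9]
crop 290 128
```

View pics/l1.png

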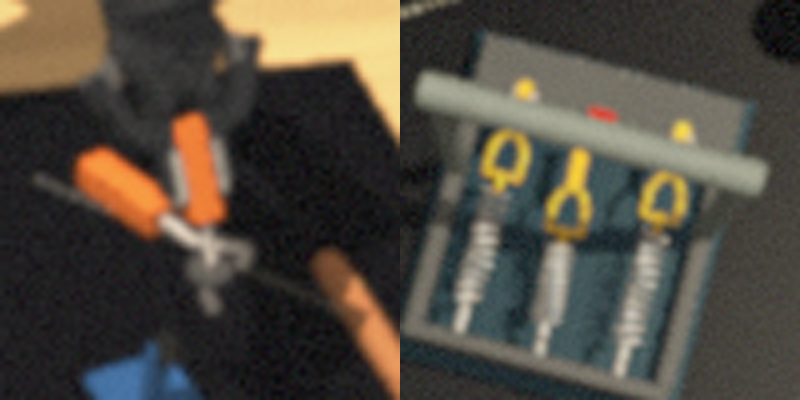

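The lifted puller hangs upright in the grip: its tip at crop (210,305) is pixel (332,189), which matches the prediction. Next I measure the loop.

Run:
```python
from h import *
import pickle
C=pickle.load(open("c2.pkl","rb"));t=C["top"];s=C["scene"]
def brass(c):
    hsv=cv2.cvtColor(c["pixels"],cv2.COLOR_RGB2HSV);h,sa,v=[hsv[...,i].astype(int) for i in range(3)]
    return ((h>17)&(h<32)&(sa>110)&(v>90)).astype(np.uint8)
for n,c,box in(("top",t,(225,140,295,200)),("scene",s,(210,210,285,275))):
    m=brass(c);z=np.zeros_like(m);x0,y0,x1,y1=box;z[y0:y1,x0:x1]=m[y0:y1,x0:x1]
    k,l,st,ce=cv2.connectedComponentsWithStats(z)
    for i in range(1,k):
        if st[i,4]>8:
            ct=cv2.findContours((l==i).astype(np.uint8),cv2.RETR_CCOMP,2)
            holes=[cv2.boundingRect(q) for q,hh in zip(ct[0],ct[1][0]) if hh[3]>=0]
            ys,xs=np.nonzero(l==i); u,sv,vt=np.linalg.svd(np.c_[xs,ys]-ce[i],full_matrices=False)
            print(n,st[i],ce[i].round(1),"holes",holes,"axis",vt[0].round(3))
    print(); 
# frame prediction
psi=-.275
for O in([.637,-.0495],):
  F=T([*O,0],R.from_euler("z",psi))
  for nm,q in(("swivel",(-.178,0,.068)),("hooked loop L",(-.0525,.062,.068)),("hooked loop R",(-.0525,-.062,.068)),("tubeL",(-.064,.1,.28)),("posttop",(-.004,0,.065)),("loop0",(-.0805,0,.066)),("claw0",(-.028,0,.061))):
    p=(F@[*q,1])[:3];print(nm,p.round(4),proj(t,p).round(1),proj(s,p).round(1))
```

```text
top [244 145   5   5  19] [245.8 146.8] holes [] axis [ 0.707 -0.707]
top [283 155   5   5  18] [285.1 157.1] holes [] axis [-0.622  0.783]
top [235 157  13  16 121] [240.9 164.5] holes [(238, 159, 7, 10)] axis [-0.294  0.956]
top [251 162  12  24 150] [257.3 174.2] holes [(253, 173, 8, 10)] axis [-0.203  0.979]
top [275 168  12  15 104] [280.3 174.9] holes [(277, 170, 8, 10)] axis [-0.288  0.957]

scene [242 238  10  22 115] [245.9 247.9] holes [(243, 239, 8, 8)] axis [-0.133  0.991]
scene [219 242  12  22 125] [223.2 251. ] holes [(221, 244, 7, 7)] axis [-0.294  0.956]
scene [258 244  11  24 129] [262.3 253.9] holes [(263, 255, 3, 3), (264, 254, 3, 3), (259, 248, 7, 7)] axis [-0.143  0.99 ]

swivel [ 0.4657 -0.0012  0.068 ] [250.8 208.9] [249.3 220.8]
hooked loop L [0.6033 0.0244 0.068 ] [241.9 163.9] [262.9 251.4]
hooked loop R [ 0.5696 -0.0949  0.068 ] [281.3 174.4] [224.5 247.7]
tubeL [0.6026 0.0641 0.28  ] [224.6 148.8] [276.7 201.8]
posttop [ 0.6332 -0.0484  0.065 ] [265.7 154.2] [241.2 262.5]
loop0 [ 0.5595 -0.0276  0.066 ] [259.2 178.1] [245.  243.1]
claw0 [ 0.6101 -0.0419  0.061 ] [263.6 161.9] [242.5 257.1]
```

```bash
cat >> h.py <<'E'
PSI=-.275; F=T([.637,-.0495,0],R.from_euler("z",PSI))
def fp(x,y,z,dyaw=0): return F@T([x,y,z],R.from_euler("z",dyaw))
E
python3 - <<'E'
from h import *
go(fp(-.15,0,.15,.065)); go(fp(-.085,.0063,.115,.065)); print((fp(-.0807,.0063,.066))[:3,3])
E
```

```text
shift [ 1.285 -5.661  0.132] turn [ 0.0009 -0.0042 -0.4575] t 5.9
shift [ 2.57  -5.893 -0.568] turn [ 0.0009 -0.0042 -0.4575] t 5.9
[ 0.56104303 -0.02152288  0.066     ]
```

Request:
move_arm(
  plan=[0.1,-0.8,0.2,0,0,-0.06,0.3,-1.6,0.2,0,0,-0.13,0.5,-2.4,0.15,0,0,-0.2,0.7,-3.2,0.15,0,0,-0.27,0.9,-4,0.15,0,0,-0.34,1.1,-4.8,0.13,0,0,-0.4,1.3,-5.6,0.13,0,0,-0.458,1.7,-5.75,0,0,0,-0.458,2.1,-5.8,-0.2,0,0,-0.458,2.4,-5.85,-0.3,0,0,-0.458],
)

```text
time_s: 7.15
eef_pos: [0.5234, -0.0119, 0.1975]
eef_rot: [0.031, 0.95, -0.1, 0.296]
wrist_force: [-1.0, 0.4, -1.1]
opening: 0.248
grasp_force: 59.9
```

Run:
```python
from h import *
go(fp(-.085,.0063,.115,.065)); print(ctrl.get_obs()["q"].round(2))
```

```text
shift [ 0.167 -0.05  -0.244] turn [-0.0012 -0.006   0.0013] t 7.15
[-0.27 -0.27  2.23  0.07  0.58  1.46]
```

Request:
move_arm(
  plan=[0.1,-0.05,-0.2,0,0,0,0.17,-0.05,-0.25,0,0,0,0.17,-0.05,-0.25,0,0,0],
)

```text
time_s: 7.52
eef_pos: [0.5322, -0.014, 0.1874]
eef_rot: [0.031, 0.949, -0.099, 0.297]
wrist_force: [0.0, -0.5, -1.4]
opening: 0.249
grasp_force: 59.9
```

Run:
```python
from h import *
import pickle
C={n:ctrl.camera(n) for n in("wrist","scene")};pickle.dump(C,open("c3.pkl","wb"))
P=tool()@grasp();print("puller in frame",(np.linalg.inv(F)@P)[:3,3].round(4))
w,s=C["wrist"],C["scene"]
L=fp(-.0807,.0063,.066,.065)
for nm,c in C.items():
    print(nm,"tip",proj(c,P[:3,3]).round(1),"collar",proj(c,(P@[0,0,.027,1])[:3]).round(1),"loop",[proj(c,(L@[x,y,0,1])[:3]).round(1).tolist() for x,y in((0,0),(14,0),(-14,0),(0,10),(0,-10)) for x,y in[(x/1e3,y/1e3)]])
u,v=proj(w,L[:3,3]).astype(int);u0,v0=u-60,v-70
a=cv2.resize(w["pixels"][v0:v0+120,u0:u0+120],(480,480),interpolation=2)
u,v=proj(s,L[:3,3]).astype(int)
b=cv2.resize(s["pixels"][v-40:v+40,u-25:u+25],(300,480),interpolation=2)
cv2.imwrite("pics/w3.png",np.hstack([a,b])[...,::-1]);print("crops",u0,v0,u-25,v-40)
```

```text
puller in frame [-0.0844  0.0068  0.1181]
wrist tip [256.3 226.3] collar [256.2 217.4] loop [[257.1, 235.1], [257.1, 221.2], [257.1, 249.5], [246.8, 235.1], [267.3, 235.1]]
scene tip [246.7 231.8] collar [246.4 226. ] loop [[246.9, 243.3], [246.5, 246.7], [247.3, 239.9], [250.0, 243.4], [243.8, 243.1]]
crops 197 165 221 203
```

View pics/w3.png

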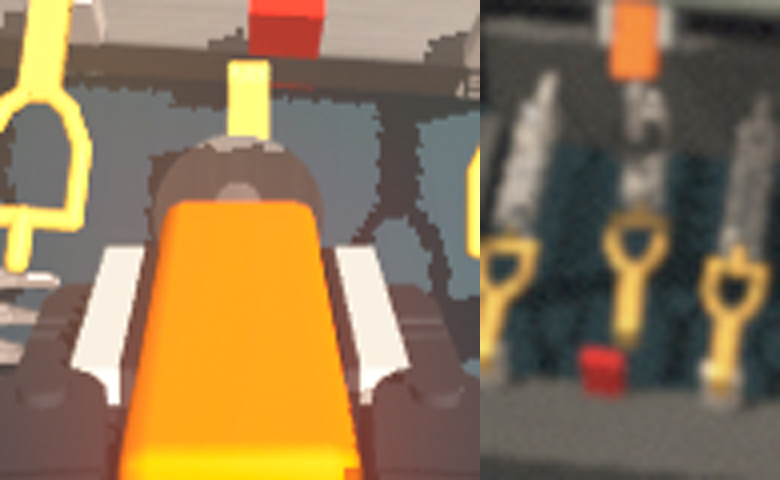

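The wrist crop shows the claw end at crop (249,65), which is pixel (259.3,181). The shank is vertical, so the yaw matches. The scene crop shows the loop hole at (247,243.8) against (246.9,243.3) predicted.

Run:
```python
from h import *
import pickle
c=pickle.load(open("c3.pkl","rb"))["wrist"]; Fi=np.linalg.inv(F)
P=tool()@grasp()
def f(M,u,v,z): return (np.linalg.inv(M)@[*plane(c,u,v,z),1])[:3].round(4)
print("claw end in frame",f(F,259.3,180.3,.067),"shank mid",f(F,259.2,197,.067),"in puller",f(P,259.3,180.3,.067),f(P,259.2,197,.067))
hsv=cv2.cvtColor(c["pixels"],cv2.COLOR_RGB2HSV);h,s,v=[hsv[...,i].astype(int) for i in range(3)]
m=((h<6)|(h>174))&(s>150)&(v>80); m[:150]=0;m[195:]=0;m[:,:240]=0;m[:,300:]=0
for y in range(150,190,3):
    xs=np.nonzero(m[y])[0]
    if len(xs):print(y,xs.min(),xs.max(),end="; ")
y=172;xs=np.nonzero(m[y])[0];print("\npost near face",f(F,xs.mean(),y,.065))
```

```text
claw end in frame [-0.0232  0.0079  0.067 ] shank mid [-0.0416  0.0068  0.067 ] in puller [ 0.0611 -0.0029 -0.0511] [ 0.0427 -0.0028 -0.0511]
162 260 274; 165 260 277; 168 259 277; 171 259 276; 174 259 276; 177 259 275; 186 266 266; 
post near face [-0.0123 -0.0002  0.065 ]
```

Run:
```python
from h import *
go(fp(-.085,.0045,.115,.05));go(fp(-.085,.0045,.051,.05))
```

```text
shift [-0.024 -0.034 -0.063] turn [ 0.0001 -0.0009 -0.0149] t 7.62
shift [-0.024 -0.034 -1.343] turn [ 0.0001 -0.0009 -0.0149] t 7.62
```

Request:
move_arm(
  plan=[-0.02,-0.03,-0.1,0,0,-0.015,-0.02,-0.03,-0.3,0,0,-0.015,-0.02,-0.03,-0.5,0,0,-0.015,-0.02,-0.03,-0.7,0,0,-0.015,-0.02,-0.03,-0.9,0,0,-0.015,-0.02,-0.03,-1.1,0,0,-0.015,-0.02,-0.03,-1.34,0,0,-0.015,-0.02,-0.03,-1.34,0,0,-0.015],
)

```text
time_s: 8.62
eef_pos: [0.5309, -0.0155, 0.1196]
eef_rot: [0.033, 0.949, -0.106, 0.297]
wrist_force: [0.4, 0.4, -1.3]
opening: 0.248
grasp_force: 59.8
```

Run:
```python
from h import *
import pickle
C={n:ctrl.camera(n) for n in("wrist","scene")};pickle.dump(C,open("c4.pkl","wb"))
P=tool()@grasp();print("puller in frame",(np.linalg.inv(F)@P)[:3,3].round(4),ctrl.get_obs()["wrist_force"])
w,s=C["wrist"],C["scene"]
L=fp(-.0807,.0045,.066,.05)
u,v=proj(w,L[:3,3]).astype(int);u0,v0=u-60,v-80
a=cv2.resize(w["pixels"][v0:v0+120,u0:u0+120],(400,400),interpolation=2)
u,v=proj(s,L[:3,3]).astype(int)
b=cv2.resize(s["pixels"][v-30:v+30,u-30:u+30],(400,400),interpolation=2)
cv2.imwrite("pics/w4.png",np.hstack([a,b])[...,::-1]);print("crops",u0,v0,u-30,v-30)
```

```text
puller in frame [-0.0846  0.0046  0.0509] [ 0.07413173 -0.77243197 -1.61025789]
crops 196 135 216 213
```

View pics/w4.png

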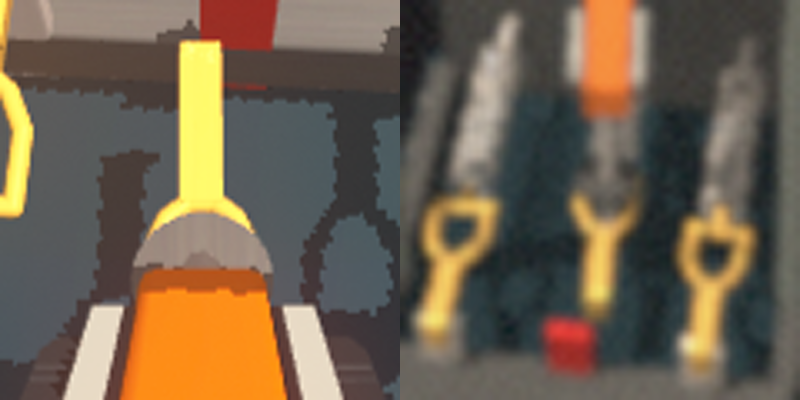

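The rod is through the loop: the collar sits above it centrally and there is no contact force. Next come hooking forward and lifting.

Run:
```python
from h import *
go(fp(-.072,.003,.051,.02));go(fp(-.070,.003,.065,.02));go(fp(-.068,.002,.078,.02));go(fp(-.034,0,.078,0))
```

```text
shift [ 0.236 -0.085  0.001] turn [-0.0001 -0.0012 -0.0297] t 8.72
shift [ 0.275 -0.096  0.281] turn [-0.0001 -0.0012 -0.0297] t 8.72
shift [ 0.308 -0.126  0.541] turn [-0.0001 -0.0012 -0.0297] t 8.72
shift [ 0.955 -0.339  0.541] turn [-0.0001 -0.0012 -0.0497] t 8.72
```

Request:
move_arm(
  plan=[0.12,-0.04,0,0,0,-0.015,0.24,-0.085,0,0,0,-0.03,0.24,-0.085,0,0,0,-0.03,0.275,-0.095,0.14,0,0,-0.03,0.275,-0.095,0.28,0,0,-0.03,0.3,-0.12,0.42,0,0,-0.03,0.31,-0.125,0.54,0,0,-0.03,0.31,-0.125,0.54,0,0,-0.03],
)

```text
time_s: 9.72
eef_pos: [0.5474, -0.022, 0.1488]
eef_rot: [0.038, 0.946, -0.121, 0.298]
wrist_force: [-2.4, 0.6, -2.4]
opening: 0.251
grasp_force: 59.9
```

Run:
```python
from h import *
import pickle
C={n:ctrl.camera(n) for n in("wrist","scene")};pickle.dump(C,open("c5.pkl","wb"))
P=tool()@grasp();print("puller in frame",(np.linalg.inv(F)@P)[:3,3].round(4),ctrl.get_obs()["wrist_force"])
w,s=C["wrist"],C["scene"]
L=P
u,v=proj(w,L[:3,3]).astype(int);u0,v0=u-60,v-80
a=cv2.resize(w["pixels"][v0:v0+120,u0:u0+120],(400,400),interpolation=2)
u,v=proj(s,L[:3,3]).astype(int)
b=cv2.resize(s["pixels"][v-30:v+30,u-30:u+30],(400,400),interpolation=2)
cv2.imwrite("pics/w5.png",np.hstack([a,b])[...,::-1])
go(fp(-.034,0,.078,0))
```

```text
puller in frame [-0.0684  0.0021  0.0778] [-2.49632322  0.09125968 -2.65961313]
shift [ 0.652 -0.217  0.004] turn [-0.0002 -0.0016 -0.0198] t 9.82
```

View pics/w5.png

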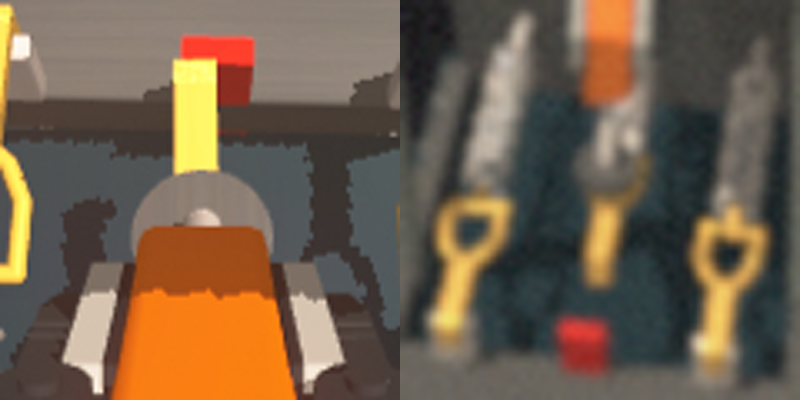

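The hook is engaged and lifted with about 2.5 N along the spring. The claw sits at crop (195,62) and the post at (217,50), so the claw is about 6 mm to the +y side. I stretch while shifting towards -y.

Request:
move_arm(
  plan=[0.1,-0.06,0.01,0,0,-0.01,0.2,-0.1,0.01,0,0,-0.02,0.3,-0.14,0.01,0,0,-0.02,0.4,-0.18,0.01,0,0,-0.02,0.5,-0.21,0.01,0,0,-0.02,0.58,-0.24,0.01,0,0,-0.02,0.64,-0.26,0.01,0,0,-0.02,0.64,-0.26,0.01,0,0,-0.02],
)

```text
time_s: 10.82
eef_pos: [0.5783, -0.0347, 0.1472]
eef_rot: [0.04, 0.946, -0.13, 0.295]
wrist_force: [-6.2, 2.3, -3.3]
opening: 0.253
grasp_force: 60.2
```

Run:
```python
from h import *
import pickle
C={n:ctrl.camera(n) for n in("wrist","scene")};pickle.dump(C,open("c6.pkl","wb"))
P=tool()@grasp();print("puller in frame",(np.linalg.inv(F)@P)[:3,3].round(4),ctrl.get_obs()["wrist_force"])
w,s=C["wrist"],C["scene"]
L=P
u,v=proj(w,L[:3,3]).astype(int);u0,v0=u-60,v-80
a=cv2.resize(w["pixels"][v0:v0+120,u0:u0+120],(400,400),interpolation=2)
u,v=proj(s,L[:3,3]).astype(int)
b=cv2.resize(s["pixels"][v-30:v+30,u-30:u+30],(400,400),interpolation=2)
cv2.imwrite("pics/w6.png",np.hstack([a,b])[...,::-1]);print(u0,v0,u-30,v-30)
go(fp(-.034,0,.046,0))
```

```text
puller in frame [-0.0353 -0.0023  0.0768] [-7.3946782   1.53232257 -2.75642196]
196 147 211 222
shift [ 0.031  0.038 -0.618] turn [-0.0011 -0.005   0.0002] t 10.93
```

View pics/w6.png

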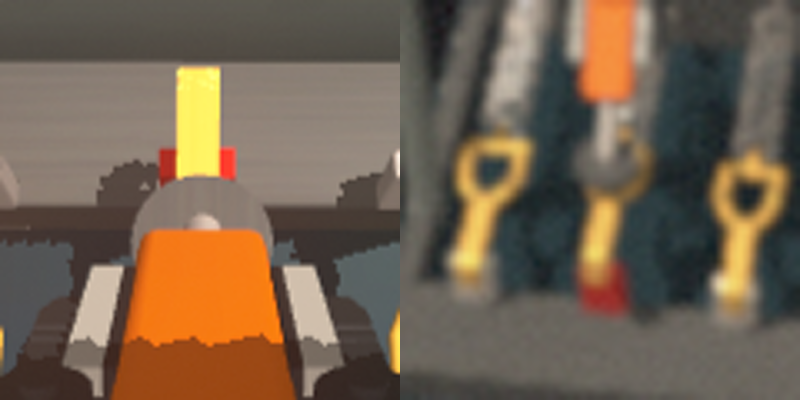

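The stretched claw is now centred over the post, with claw and post both at crop u≈198 and about 7.5 N pull. Next I check numerically how far the claw is past the post.

Run:
```python
from h import *
import pickle
C=pickle.load(open("c6.pkl","rb"));c=C["wrist"]
for z in(.08,.087,.094): print(z,(np.linalg.inv(F)@[*plane(c,255.3,147+67/3.33,z),1])[:3].round(4))
print("post near top",(np.linalg.inv(F)@[*plane(c,255.3,147+149/3.33,.065),1])[:3].round(4))
go(fp(-.034,-.002,.070,0));go(fp(-.034,-.002,.046,0))
```

```text
0.08 [ 0.0165 -0.0013  0.08  ]
0.087 [ 0.0132 -0.0013  0.087 ]
0.094 [ 0.0099 -0.0014  0.094 ]
post near top [-0.0004 -0.0013  0.065 ]
shift [ 0.02  -0.001 -0.138] turn [-0.0011 -0.005   0.0002] t 10.93
shift [ 0.02  -0.001 -0.618] turn [-0.0011 -0.005   0.0002] t 10.93
```

Request:
move_arm(
  plan=[0.01,0,-0.12,0,0,0,0.01,0,-0.24,0,0,0,0.01,0,-0.36,0,0,0,0.01,0,-0.46,0,0,0,0.01,0,-0.54,0,0,0,0.01,0,-0.6,0,0,0,0.01,0,-0.6,0,0,0],
)

```text
time_s: 11.8
eef_pos: [0.5792, -0.0347, 0.118]
eef_rot: [0.04, 0.945, -0.13, 0.296]
wrist_force: [-6.7, 2.6, -1.2]
opening: 0.252
grasp_force: 60.4
```

Run:
```python
from h import *
import pickle
C={n:ctrl.camera(n) for n in("wrist","scene")};pickle.dump(C,open("c7.pkl","wb"))
P=tool()@grasp();print("puller in frame",(np.linalg.inv(F)@P)[:3,3].round(4),R.from_matrix(np.linalg.inv(F)[:3,:3])
 .apply(ctrl.get_obs()["wrist_force"]).round(2))
c=C["wrist"];hsv=cv2.cvtColor(c["pixels"],cv2.COLOR_RGB2HSV);h,s,v=[hsv[...,i].astype(int) for i in range(3)]
b=(h>17)&(h<35)&(s>80)&(v>120); col=np.nonzero(b[100:260,250:262].sum(1)>8)[0]+100; print("brass rows",col.min(),col.max())
xs=np.nonzero(b[col.min()+3])[0];xs=xs[(xs>235)&(xs<280)];print(xs.min(),xs.max())
print("claw end",(np.linalg.inv(F)@[*plane(c,xs.mean(),col.min(),.071),1])[:3].round(4))
```

```text
puller in frame [-0.0343 -0.0021  0.0475] [-6.73  0.5  -1.41]
brass rows 163 198
250 262
claw end [ 0.0116 -0.0016  0.071 ]
```

Request:
move_arm(
  plan=[0,0,-0.03,0,0,0,-0.05,0.014,-0.03,0,0,0,-0.1,0.028,-0.03,0,0,0,-0.15,0.042,-0.03,0,0,0,-0.2,0.056,-0.03,0,0,0,-0.25,0.07,-0.03,0,0,0,-0.25,0.07,-0.03,0,0,0],
)

```text
time_s: 12.78
eef_pos: [0.568, -0.0317, 0.118]
eef_rot: [0.041, 0.945, -0.13, 0.298]
wrist_force: [-0.2, 0.5, -2.3]
opening: 0.251
grasp_force: 60.1
```

```bash
cat > chk.py <<'E'
from h import *
c=ctrl.camera("wrist")
P=tool()@grasp();print("puller in frame",(np.linalg.inv(F)@P)[:3,3].round(4),R.from_matrix(np.linalg.inv(F)[:3,:3])
 .apply(ctrl.get_obs()["wrist_force"]).round(2))
hsv=cv2.cvtColor(c["pixels"],cv2.COLOR_RGB2HSV);h,s,v=[hsv[...,i].astype(int) for i in range(3)]
b=(h>17)&(h<35)&(s>80)&(v>120); col=np.nonzero(b[100:260,250:262].sum(1)>8)[0]+100; print("brass rows",col.min(),col.max())
xs=np.nonzero(b[col.min()+3])[0];xs=xs[(xs>235)&(xs<280)];print(xs.min(),xs.max())
print("claw end",(np.linalg.inv(F)@[*plane(c,xs.mean(),col.min(),.071),1])[:3].round(4))
go(fp(-.0575,-.001,.046,0))
E
python3 chk.py
```

```text
puller in frame [-0.0455 -0.0022  0.0477] [-0.33  0.26 -1.09]
brass rows 158 198
250 262
claw end [ 0.0047 -0.0018  0.071 ]
shift [-0.224  0.088 -0.033] turn [0.0003 0.0005 0.0004] t 12.82
```

The claw caught at the post (corner ≈ 0) and the puller is unloaded. Next it backs off to the middle of the loop and lifts out.

Request:
move_arm(
  plan=[-0.12,0.045,0.02,0,0,0,-0.22,0.085,0.02,0,0,0,-0.22,0.085,0.02,0,0,0,-0.22,0.085,0.2,0,0,0,-0.22,0.085,0.4,0,0,0,-0.22,0.085,0.65,0,0,0,-0.22,0.085,0.9,0,0,0,-0.22,0.085,1.3,0,0,0,-0.22,0.085,1.5,0,0,0,-0.22,0.085,1.5,0,0,0],
)

```text
time_s: 14.08
eef_pos: [0.5569, -0.0274, 0.1937]
eef_rot: [0.041, 0.945, -0.13, 0.298]
wrist_force: [0.3, 0.6, -1.3]
opening: 0.253
grasp_force: 60.0
```

```bash
python3 chk.py
python3 - <<'E'
from h import *
M=SEAT.copy();M[2,3]=.14
go(fp(-.15,0,.15,0));go(M)
E
```

```text
puller in frame [-0.0579 -0.0011  0.1223] [-0.9   0.32 -2.14]
brass rows 181 198
253 262
claw end [ 0.005  -0.0021  0.071 ]
shift [ 8.000e-03 -1.000e-03 -1.526e+00] turn [ 0.0001 -0.0005  0.0003] t 14.12
shift [-1.767  0.52   0.554] turn [ 0.0001 -0.0005  0.0003] t 14.12
shift [-3.035  6.165  0.354] turn [ 2.000e-04 -5.000e-04  5.233e-01] t 14.12
```

Still hooked with the puller out. I return to above the stand.

Request:
move_arm(
  plan=[-0.6,0.17,0.2,0,0,0,-1.2,0.35,0.5,0,0,0,-1.77,0.6,0.55,0,0,0.03,-2,1.4,0.5,0,0,0.1,-2.2,2.2,0.5,0,0,0.18,-2.4,3,0.45,0,0,0.26,-2.6,3.8,0.4,0,0,0.34,-2.8,4.6,0.35,0,0,0.42,-2.9,5.4,0.35,0,0,0.48,-3.03,6.16,0.35,0,0,0.523],
)

```text
time_s: 15.38
eef_pos: [0.404, 0.2818, 0.2088]
eef_rot: [-0.038, 0.947, 0.12, 0.297]
wrist_force: [-0.6, -0.2, -0.7]
opening: 0.248
grasp_force: 60.0
```

Run:
```python
from h import *
M=SEAT.copy();M[2,3]=.08;go(M)
```

```text
shift [ 0.012 -0.016 -1.17 ] turn [ 0.001  -0.0021 -0.0014] t 15.38
```

Request:
move_arm(
  plan=[0.01,-0.015,-0.4,0,0,0,0.01,-0.015,-0.8,0,0,0,0.01,-0.015,-1.17,0,0,0,0.01,-0.015,-1.17,0,0,0],
)

```text
time_s: 15.88
eef_pos: [0.4035, 0.2792, 0.1485]
eef_rot: [-0.037, 0.947, 0.119, 0.295]
wrist_force: [-1.7, 0.8, -2.6]
opening: 0.248
grasp_force: 59.9
```

Run:
```python
from h import *
import pickle
M=SEAT.copy();M[2,3]=.03;go(M);M[2,3]=.0065;go(M)
# slip check: handle end face seen in wrist cam vs. just after lift
def end(c):
    hsv=cv2.cvtColor(c["pixels"],cv2.COLOR_RGB2HSV);h,s,v=[hsv[...,i].astype(int) for i in range(3)]
    m=(h>4)&(h<32)&(s>150)&(v>90);m[:150]=0;m[:,:200]=0;m[:,310:]=0
    ys,xs=np.nonzero(m);return len(xs),xs.mean().round(2),ys.mean().round(2),ys.min(),ys.max()
print(end(pickle.load(open("c2.pkl","rb"))["wrist"]),end(ctrl.camera("wrist")))
```

```text
shift [ 0.021  0.037 -0.964] turn [ 0.0028 -0.006   0.0003] t 15.88
shift [ 0.021  0.037 -1.434] turn [ 0.0028 -0.006   0.0003] t 15.88
(5541, np.float64(256.55), np.float64(272.16), np.int64(215), np.int64(322)) (5577, np.float64(256.53), np.float64(272.11), np.int64(215), np.int64(322))
```

No slip in the grip. Lowering into the cup.

Request:
move_arm(
  plan=[0.01,0.01,-0.25,0,0,0,0.01,0.01,-0.5,0,0,0,0.01,0.01,-0.75,0,0,0,0.01,0.01,-0.96,0,0,0,0.01,0.01,-1.15,0,0,0,0.01,0.01,-1.3,0,0,0,0.01,0.01,-1.42,0,0,0,0.01,0.01,-1.42,0,0,0],
)

```text
time_s: 16.92
eef_pos: [0.4056, 0.2803, 0.0798]
eef_rot: [-0.037, 0.947, 0.119, 0.297]
wrist_force: [-0.1, 0.8, -1.9]
opening: 0.25
grasp_force: 60.0
```

Run:
```python
from h import *
go(SEAT); print(ctrl.get_obs()["wrist_force"])
```

```text
shift [-0.02   0.013 -0.07 ] turn [ 0.0009 -0.0017  0.0002] t 16.93
[-0.05661057  0.77795956 -1.89840918]
```

Request:
move_arm(
  plan=[-0.01,0.01,-0.05,0,0,0,-0.01,0.01,-0.07,0,0,0,-0.01,0.01,-0.07,0,0,0],
)

```text
time_s: 17.3
eef_pos: [0.4054, 0.281, 0.0769]
eef_rot: [-0.038, 0.947, 0.119, 0.297]
wrist_force: [-1.1, -0.1, -1.0]
opening: 0.255
grasp_force: 60.0
```

Request:
move_arm(
  plan=[0,0,0,0,0,0,0,0,0,0,0,0,0,0,0,0,0,0,0,0,0,0,0,0,0,0,0,0,0,0],
  grip=85,
)

```text
time_s: 17.92
eef_pos: [0.4053, 0.281, 0.0768]
eef_rot: [-0.038, 0.947, 0.119, 0.297]
wrist_force: [0.4, -0.3, 0.2]
opening: 0.993
grasp_force: 0.0
```

Request:
move_arm(
  plan=[-0.27,-0.07,0.4,0,0,0,-0.54,-0.14,0.8,0,0,0,-0.81,-0.2,1.2,0,0,0,-1.1,-0.27,1.6,0,0,0,-1.34,-0.3,2,0,0,0,-1.34,-0.3,2,0,0,0],
)

```text
time_s: 18.68
eef_pos: [0.3389, 0.2667, 0.1787]
eef_rot: [-0.038, 0.946, 0.119, 0.299]
wrist_force: [0.3, 0.7, 0.8]
opening: 0.992
grasp_force: 0.0
```

Run:
```python
from h import *
C={n:ctrl.camera(n) for n in("wrist","scene","top")}
a=C["wrist"]["pixels"][130:290,160:512];a=cv2.resize(a,(704,320))
b=cv2.resize(C["scene"]["pixels"][170:280,200:350],(352,258),interpolation=2);t=cv2.resize(C["top"]["pixels"][130:240,140:290],(352,258),interpolation=2)
cv2.imwrite("pics/f.png",np.vstack([a,np.hstack([b,t])])[...,::-1])
c=C["wrist"];hsv=cv2.cvtColor(c["pixels"],cv2.COLOR_RGB2HSV);h,s,v=[hsv[...,i].astype(int) for i in range(3)]
roi=np.zeros(h.shape,bool); roi[165:275,220:295]=1;ys,xs=np.nonzero((h>17)&(h<32)&(s>150)&(v>200)&roi);print(plane(c,xs.mean(),ys.mean(),.1215),"was [.3757 .2732]",ctrl.get_obs()["time_s"])
```

```text
[0.37584084 0.27139956 0.1215    ] was [.3757 .2732] 18.825
```

View pics/f.png

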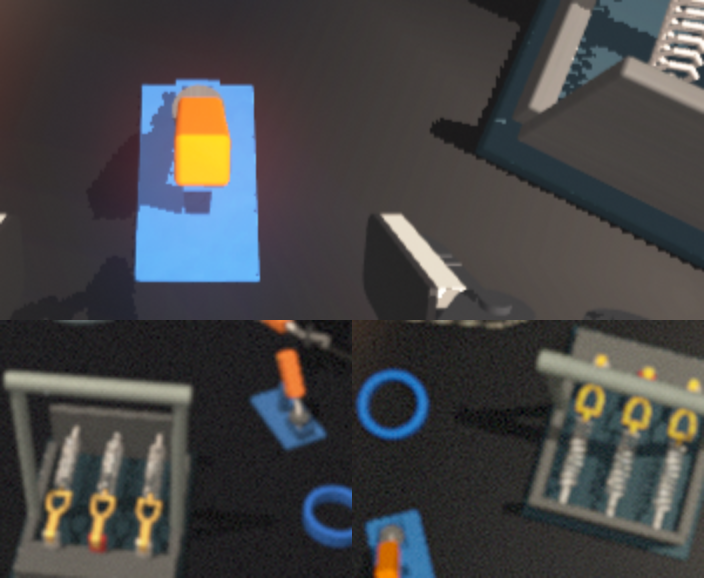

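The puller stands in its stand with its handle end within 2 mm of where it was. All three springs are hooked, with the middle claw over the red post at crop (97,545).

```bash
python3 -c "
from bench import ctrl
print(ctrl.hand_in())"
```

```text
the job is handed in; nothing more can be done
None
```

I hooked the middle spring over the red post, put the puller back in its stand and handed the job in at about 19 s of simulated time; the hand-in returned no verdict.

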